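Reset the cell's key switch and put the key away

TASK

The key has been left in the safety key switch of the sample-handling cell. Turn it clockwise until it meets the stop, then turn it back anticlockwise, past where it stood, to the one position where it lets go, feeling for that position gently without yanking or forcing the key. Draw the key out, stand it fully down and upright in the slot of the aluminium key stand, let go of it, and leave the rack, the jar and the tip box where they are.

Things in the scene. Friction and masses are not known exactly. Their poses are not given: they have to be found in the camera images.
- lock: Key switch: fixed grey box 110 x 110 mm, 70 mm high. Lock axis vertical in the middle of its top, in a steel bezel ring (diameter 58, 4 mm high) round a black rubber seal that hides the keyway; small white lamp near the front (-x) edge. Origin: centre of the underside, on the lock axis; z up. More than 30 N between key and lock counts as forcing.
- plug (a joint): Angle of the lock's plug, rad: 0 at the start, positive clockwise from above. Friction about 0.05 N m, no spring. Clockwise stop at 0.55; anticlockwise end at -1.05. The key has 0.05 rad of play in it. The key comes out at one unmarked angle that differs each time, somewhere from 0.18 to 0.9 rad anticlockwise of its starting angle, with about 0.06 rad of tolerance either side.
- key: Key, 74 mm long, 50 g, upright in the lock. Origin: centre of its foot's underside, at the start 50 mm above the table on the lock axis; z up the shank. Foot: steel crossbar 38 (x) x 5 (y) x 12 mm high. Shank 6 mm thick. Bow: black plate 34 wide (x), 10 thick (y), from 36 to 74 mm above the origin; grip it across y. At the start its x lies along the lock's x; a half turn looks the same.
- lock_mouth (a point): Point on the lock axis at the top of the box, 70 mm above the table; axes as the lock's. Away from its release angle the key rises 2 mm freely, then its foot catches under a sprung plate (3 N per mm, pulled 12 mm at most, then rigid). At the release angle it rises freely, and it is clear of the lock after 22 mm.
- stand: The key stand: a fixed aluminium block 70 (x) x 60 (y) mm, 40 mm high, with a slot in the middle of its top for the key's foot, 42 mm long in x and 9 mm wide in y, 24 mm deep, slightly chamfered. Origin: centre of the underside, z up.
- stand_floor (a point): Centre of the floor of the slot in the key stand, 16 mm above the table, axes as the stand's. The foot of the key rests here when it is put away, either way round.
- rack: Bystander: blue vial rack 85 x 125 mm, 45 mm high (vials to 66 mm), 0.9 kg, loose. Origin: centre of the underside.
- jar: Bystander: amber jar 48 mm diameter, 75 mm high, loose. Origin: centre of the underside.
- tipbox: Bystander: grey pipette-tip box with clear lid, 78 x 113 mm, 62 mm high, loose. Origin: centre of the underside.
There are look-alikes about, which are no part of the job. Leave any yellow look-alike of the lock alone.

How it is judged:
On the way, in this order (a step that is already met when the one before it is completed fails the run):
1. the key has been turned clockwise to the stop (value of joint plug above 0.49 rad), for 0.2 s.
2. the key has been turned back anticlockwise past its start (value of joint plug below -0.03 rad), for 0.1 s.
3. the key has been drawn out of the lock (z of key in the frame of lock above 0.075 m), for 0.1 s.
At the end, for the whole second after the job is handed in: The key stands in the slot of the key stand: its foot within 6 mm of the slot's centre and 4 mm of its floor, upright and along the slot within 0.2 rad, at rest and let go (horizontal distance between key and stand_floor below 0.006 m and z of key in the frame of stand_floor below 0.004 m and angle between key's own z axis and vertical below 0.2 rad and angle between the x axis of key and the x axis of stand, either way round below 0.2 rad and linear speed of key below 0.02 m/s and contact force between the fingers and key below 0.1 N); the robot touches nothing.
It fails at once if the key is forced in the lock (more than 30 N between key and lock) (contact force between key and lock above 30 N).
It fails at once if the rack is disturbed (moved over 15 mm) (distance of rack from where it was at the start of the episode above 0.015 m).
It fails at once if the jar is disturbed (moved over 15 mm) (distance of jar from where it was at the start of the episode above 0.015 m).
It fails at once if the tip box is disturbed (moved over 15 mm) (distance of tipbox from where it was at the start of the episode above 0.015 m).
It also fails if it takes over 58 s, if anything falls off the work surface, if the arm or the gripper's body presses on something with over 40 N, if the wrist force passes 120 N, or if a joint passes its speed limit or range.

ROBOT

A 6-joint arm with a two-finger parallel gripper is mounted at the origin on the work surface. World frame = base frame: x ahead of the robot, y to its left, z up, the work surface at z = 0. Lengths are in m, angles in rad, forces in N, time in s.
With the tool pointing down it reaches from about 0.25 to 0.8 m from the base axis. Payload 3.9 kg.
Tool frame: the origin (TCP) lies on the mounting face of the last link; the fingertips stand 173 mm ahead of it and the grasp point (between the pads) lies 155 mm ahead of it (tips_ahead is the distance from the TCP to the fingertips, in m); z points along the fingers, y is the line along which they close (so a half turn about z gives the same grasp; the last joint's range is limited). The gripper opens to 85 mm and grips with 20 to 120 N. Pads are 22 mm wide; open, the fingers measure 114 mm over their backs; the gripper's body (76 mm by 85 mm) begins 54 mm behind the grasp point. The pads swing forward as they close: fully open they stand 13 mm farther back than shut.
Start: joints at [-1.301, 0.26, -0.138, 1.173, 0, 1.571], TCP at [0.14, -0.506, 0.405] pointing down, gripper open.
Joint ranges: [-2.78, 2.78], [-0.83, 1.72], [-1.28, 1.37], [-1.9, 2.12], [-1.57, 1.48], [-3.14, 3.14]. Speed limits (rad/s): [2.57, 2.57, 3.14, 3.14, 3.14, 3.14].

INTERFACE

Orientations are given as a unit quaternion [w, x, y, z].
In Python, from station import * gives the robot as it stands.
- The arm moves only by the tool move_arm, never from a script. Its argument "targets" is a list of rows, each an object with "travel": the shift along the world's x, y, z in units of 200 mm (1.0 is 200 mm), a list of three; "turn": the turn, a rotation vector about the world's x, y, z in units of 30 degrees (1.0 is 30 degrees), a list of three; "jaw": the opening, from -1 (shut) to 1 (fully open). A call has 1 to 8 rows; each row is the pose to reach, as a shift and turn from the pose commanded when the call began; what a row does not reach only later rows make up. A row lasts 1/10 s, in which the tool goes at most 50 mm and 8.59 degrees, less where a joint would pass 70% of its speed; a pose out of reach is approached as far as the arm can. A call with a number of a shift or a turn outside -1 to 1 is refused whole. A call with a gripper value outside its range is refused whole. The fingers move at their own pace and stop on an object; the grip force is fixed at half the most. Time passes only in rows, so rows that repeat a pose let the fingers close. It gives the time, the measured TCP pose, the force, the opening and the grip force at its end, in the units of the state.
- get_state(): the state, without advancing time (a new reading comes with each control period).
- grab_frame(name): name is "scene" or "top" or "wrist"; returns (picture, depth): 480x640x3 uint8, red, green, blue; 480x640 float32, m along the optical axis (not along the pixel's ray), 0 where there is no reading.
- calibration(name): a dict with "vertical_fov" (degrees; the focal length in pixels is half the picture's height over the tangent of half this angle, whatever the lens; pixels are square), "cx", "cy" (the principal point, pixels), "origin" and "rotation" of the camera in the world. Camera axes: x right, y down, z forward; pixel columns grow to the right and rows downward; lengths in m; the calibration is good to about 2 mm. A picture is of the moment at which its call begins: read the wrist's pose just before it. calibration takes no time and is no camera call; for the wrist camera it gives the pose at the moment of the call.
- finish_job(): hands the job in; it is judged then, once.
The state is a dict: "clock": time; "joint_positions": joint angles; "qd": joint speeds; "joint_efforts": joint torques, N m; "tcp_pos": TCP position; "eef_rot": TCP orientation; "contact_force": force on the tool from outside, world axes, zero at the start; "wrist_torque": the same for the moment, N m; "grip_width": finger opening in m; "grip_force": force on a finger pad.
Only numpy, scipy, OpenCV 4.12 (cv2) and the standard library are available. Lean on these libraries where they do the work, as an engineer would, in place of code of your own. Each camera call takes 0.05 s, during which the arm holds its last target. There are 200 camera calls.

## Working session

There is one attempt and no reset: what is moved stays moved. The work goes in short steps, Python scripts to look and compute and a tool call to move; the robot and the scene stay as the last step left them, time stands still between calls to the robot, and variables do not carry over. Pictures are saved under pics/ and viewed, at most 10 in all, crops included, and the job is handed in when it is done.

Besides the shell and the picture viewer there is one more tool, called after "Call:" as a command line: name --argument value ..., lists and objects as JSON in quotes. move_arm: Moves the arm, as the interface text tells. Its arguments: {"type":"object","properties":{"targets":{"type":"array"}},"required":["targets"]}

```bash
mkdir -p pics
cat > h.py <<'E'
from station import *
import numpy as np, cv2
def grab(n,save=None):
    c=calibration(n); p,d=grab_frame(n)
    if save: cv2.imwrite('pics/'+save+'.png',p[:,:,::-1]); np.savez('pics/'+save+'.npz',p=p,d=d,**{k:np.array(v) for k,v in c.items()})
    return p,d,c
def load(s):
    z=np.load('pics/'+s+'.npz'); return z['p'],z['d'],{k:z[k] for k in z.files}
def w(d,c,u,v,depth=None):
    f=240/np.tan(np.radians(float(c['vertical_fov']))/2)
    z=depth if depth is not None else d[int(round(v)),int(round(u))]
    return np.array(c['origin'])+np.array(c['rotation'])@(np.array([(u-c['cx'])/f,(v-c['cy'])/f,1])*z)
def atz(c,u,v,Z):
    o=np.array(c['origin']); r=w(None,c,u,v,1.)-o
    return o+r*(Z-o[2])/r[2]
E
python3 - <<'E'
from h import *
for n in('top','scene'):
    p,d,c=grab(n,n+'0'); print(c)
print(get_state())
E
```

```text
{'vertical_fov': 45.651757465686536, 'cx': 320.15764251915823, 'cy': 246.82808485330438, 'origin': array([0.51002291, 0.00911133, 1.41208013]), 'rotation': array([ 0.02774398, -0.7025583 ,  0.71039072, -0.03141873])}
{'vertical_fov': 53.28205499802375, 'cx': 319.16692858177714, 'cy': 240.0413795044465, 'origin': array([ 1.01672586, -0.58815363,  0.56222499]), 'rotation': array([-0.44147991,  0.85222009,  0.25282737, -0.12204397])}
{'clock': 0.1, 'joint_positions': array([-1.30101064e+00,  2.60596244e-01, -1.39246939e-01,  1.17271842e+00,
       -1.92646398e-05,  1.57079307e+00]), 'qd': array([ 1.44854873e-03, -1.10217415e-03,  3.77775559e-03, -9.17659795e-04,
       -6.26596920e-04,  6.11886923e-05]), 'joint_efforts': array([-8.98670332e-04, -4.06508195e+01,  2.54527760e+01,  1.00622224e-02,
       -1.46153802e-04, -1.07135079e-05]), 'tcp_pos': array([ 0.13983809, -0.50570402,  0.40395686]), 'eef_rot': array([-8.73325042e-04,  9.90915142e-01,  1.34485698e-01, -1.28244239e-04]), 'contact_force': array([ 0.09606536, -0.28168746, -0.50559106]), 'wrist_torque': array([-0.00387541, -0.02026527,  0.01014402]), 'grip_force': 0.0, 'grip_width': 0.08571596340782717}
```

Rotation is a quaternion; fix the helper.

```bash
sed -i 's/^import numpy.*/import numpy as np, cv2\nfrom scipy.spatial.transform import Rotation as Ro\ndef RM(q): q=np.array(q); return Ro.from_quat(q[[1,2,3,0]]).as_matrix()/; s/np.array(c\[.rotation.\])@/RM(c["rotation"])@/' h.py; cat h.py | head -20
```

```text
from station import *
import numpy as np, cv2
from scipy.spatial.transform import Rotation as Ro
def RM(q): q=np.array(q); return Ro.from_quat(q[[1,2,3,0]]).as_matrix()
def grab(n,save=None):
    c=calibration(n); p,d=grab_frame(n)
    if save: cv2.imwrite('pics/'+save+'.png',p[:,:,::-1]); np.savez('pics/'+save+'.npz',p=p,d=d,**{k:np.array(v) for k,v in c.items()})
    return p,d,c
def load(s):
    z=np.load('pics/'+s+'.npz'); return z['p'],z['d'],{k:z[k] for k in z.files}
def w(d,c,u,v,depth=None):
    f=240/np.tan(np.radians(float(c['vertical_fov']))/2)
    z=depth if depth is not None else d[int(round(v)),int(round(u))]
    return np.array(c['origin'])+RM(c["rotation"])@(np.array([(u-c['cx'])/f,(v-c['cy'])/f,1])*z)
def atz(c,u,v,Z):
    o=np.array(c['origin']); r=w(None,c,u,v,1.)-o
    return o+r*(Z-o[2])/r[2]
```

View pics/top0.png

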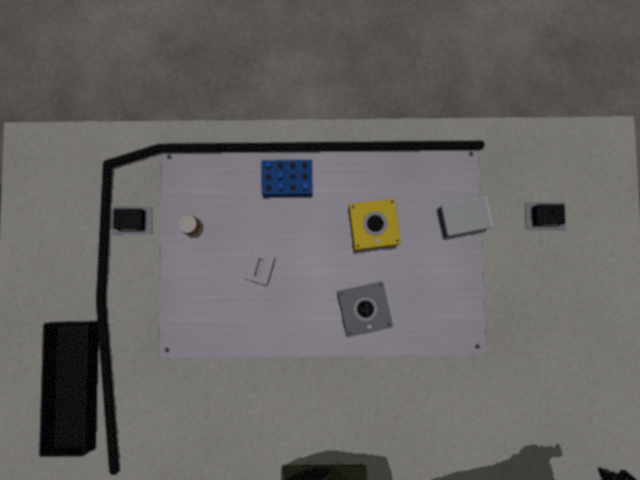

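View pics/scene0.png

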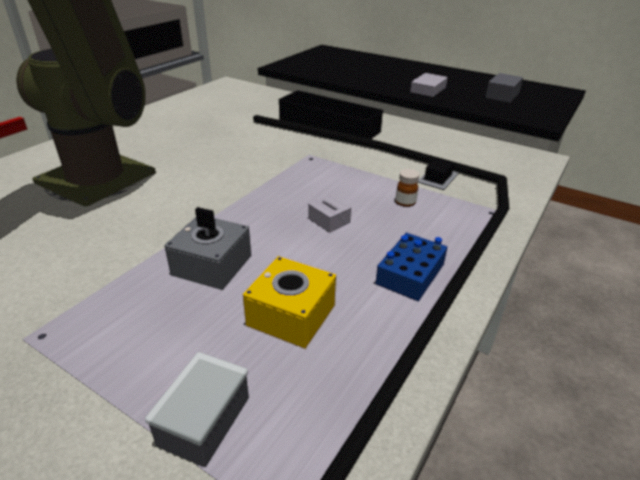

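Top view: the grey lock with the key is at (366,308), lamp at (369,327). The yellow look-alike at (375,225) has no key. The aluminium stand with its slot is at (261,269), rack (287,178), jar (190,225), tip box (466,216). Candidates for the lock: grey (366,308) and yellow (375,225), so I choose grey. The stand has only one candidate. Next I measure and check with a close crop.

```bash
cat > m.py <<'E'
from h import *
p,d,c=load('top0')
f=240/np.tan(np.radians(float(c['vertical_fov']))/2)
v,u=np.mgrid[:480,:640]
P=np.array(c['origin'])+(np.stack([(u-c['cx'])/f,(v-c['cy'])/f,np.ones_like(u)],-1)*d[...,None])@RM(c['rotation']).T
for n,(u0,v0),r,(a,b) in [('lock',(366,308),38,(.06,.08)),('bow',(366,308),15,(.09,.14)),('stand',(261,269),25,(.033,.05)),('yellow',(375,225),38,(.06,.09)),('tip',(466,216),35,(.04,.08))]:
    s=P[v0-r:v0+r,u0-r:u0+r].reshape(-1,3); q=s[(s[:,2]>a)&(s[:,2]<b)]
    if len(q)<5: print(n,len(q),s[:,2].max());continue
    R=cv2.minAreaRect((q[:,:2]*1000).astype(np.float32)); print(n,len(q),q.mean(0).round(4),'med z',np.median(q[:,2]),R)
print('lamp',atz(c,369,327,.07),'centre',atz(c,366,308,.07))
a=cv2.resize(p[230:340,225:400,::-1],None,fx=4.5,fy=4.5,interpolation=cv2.INTER_CUBIC)
cv2.imwrite('pics/crop1.png',a)
E
python3 m.py
```

```text
lock 2116 [ 0.4769 -0.102   0.0702] med z 0.07010734062415991 ((476.9102783203125, -102.4737319946289), (110.28254699707031, 110.02073669433594), 11.495655059814453)
bow 82 [ 0.4767 -0.1014  0.12  ] med z 0.12322966303995264 ((476.7544860839844, -102.18374633789062), (33.30891418457031, 10.344145774841309), 10.907259941101074)
stand 669 [0.5786 0.1499 0.0398] med z 0.03976845397253448 ((578.8692016601562, 150.2860870361328), (60.75967025756836, 69.89414978027344), 72.89988708496094)
yellow 2138 [ 0.6772 -0.1287  0.0713] med z 0.07131113483812057 ((678.1144409179688, -129.12539672851562), (111.24445343017578, 110.74406433105469), 6.495324611663818)
tip 1559 [ 0.6954 -0.3497  0.0617] med z 0.06193611239304686 ((696.1138305664062, -351.25146484375), (78.03925323486328, 113.82890319824219), 10.36599063873291)
lamp [ 0.43345375 -0.110443    0.07      ] centre [ 0.47765732 -0.1042295   0.07      ]
```

View pics/crop1.png

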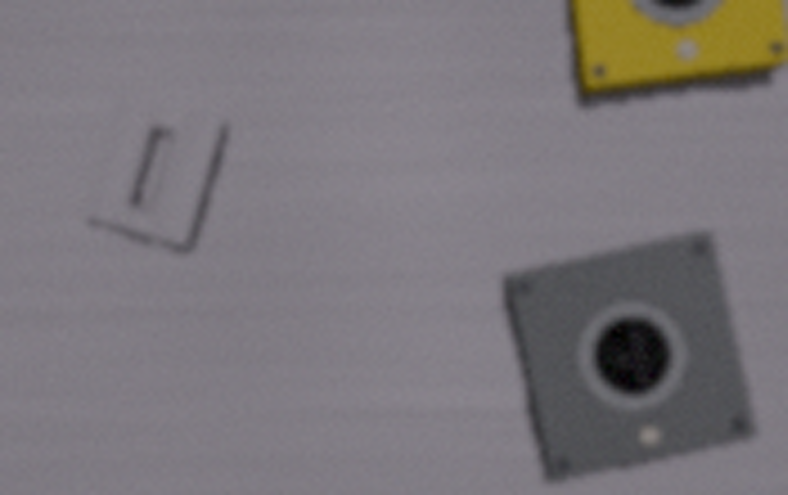

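Grey lock confirmed (crop: ring at (632,355), black key inside, lamp at (650,435)). It sits at (0.477, -0.102) with yaw 11°. The stand is at (0.579, 0.150) with slot yaw -17°, and the slot runs (135,205) to (158,130) in the crop. I start the approach and check the sign of joint 6.

Call:
move_arm --targets '[{"travel": [0.85,1,0],"turn": [0,0,1],"jaw": 1},{"travel": [0.85,1,0],"turn": [0,0,1],"jaw": 1},{"travel": [0.85,1,0],"turn": [0,0,1],"jaw": 1},{"travel": [0.85,1,0],"turn": [0,0,1],"jaw": 1},{"travel": [0.85,1,0],"turn": [0,0,1],"jaw": 1},{"travel": [0.85,1,0],"turn": [0,0,1],"jaw": 1}]'

```text
clock: 0.7
tcp_pos: [0.3116, -0.3027, 0.4044]
eef_rot: [-0.001, 0.921, 0.389, 0.0]
contact_force: [-0.3, 0.2, -0.4]
grip_width: 0.0858
grip_force: 0.0
```

```bash
cat > s.py <<'E'
from h import *
s=get_state(); R=RM(s['eef_rot'])
print(round(s['clock'],2),'q',s['joint_positions'].round(3),'tcp',s['tcp_pos'].round(4),'yawx',np.degrees(np.arctan2(R[1,0],R[0,0])).round(2),'z',R[:,2].round(4),'F',s['contact_force'].round(2),'T',s['wrist_torque'].round(3),'w',round(s['grip_width'],4),round(s['grip_force'],2))
E
python3 s.py
```

```text
0.7 q [-7.710e-01  1.060e-01 -3.350e-01  1.131e+00  1.000e-03  1.571e+00] tcp [ 0.3116 -0.3027  0.4044] yawx 45.76 z [ 2.0e-04  1.9e-03 -1.0e+00] F [-0.31  0.24 -0.39] T [-0.051  0.037 -0.039] w 0.0858 0.0
```

Call:
move_arm --targets '[{"travel": [0.825,1,-0.3],"turn": [0,0,0],"jaw": 1},{"travel": [0.825,1,-0.3],"turn": [0,0,0],"jaw": 1},{"travel": [0.825,1,-0.3],"turn": [0,0,0],"jaw": 1},{"travel": [0.825,1,-0.3],"turn": [0,0,0],"jaw": 1},{"travel": [0.825,1,-0.3],"turn": [0,0,0],"jaw": 1},{"travel": [0.825,1,-0.3],"turn": [0,0,0],"jaw": 1}]'

```text
clock: 1.3
tcp_pos: [0.4768, -0.1035, 0.3433]
eef_rot: [-0.001, 0.922, 0.388, -0.0]
contact_force: [-0.5, -0.6, -0.2]
grip_width: 0.0854
grip_force: 0.0
```

```bash
python3 s.py
```

```text
1.3 q [-2.14e-01  2.34e-01 -3.41e-01  9.97e-01  1.00e-03  2.13e+00] tcp [ 0.4768 -0.1035  0.3433] yawx 45.68 z [-6.e-04  1.e-03 -1.e+00] F [-0.47 -0.64 -0.2 ] T [-0.019  0.013 -0.027] w 0.0854 0.0
```

Call:
move_arm --targets '[{"travel": [0,0,0],"turn": [0,0,1],"jaw": 1},{"travel": [0,0,0],"turn": [0,0,1],"jaw": 1},{"travel": [0,0,0],"turn": [0,0,1],"jaw": 1},{"travel": [0,0,0],"turn": [0,0,1],"jaw": 1}]'

```text
clock: 1.7
tcp_pos: [0.4746, -0.1068, 0.3444]
eef_rot: [-0.0, 0.79, 0.613, -0.001]
contact_force: [-0.1, 0.8, -0.4]
grip_width: 0.0851
grip_force: 0.0
```

Call:
move_arm --targets '[{"travel": [0,0,0],"turn": [0,0,1],"jaw": 1},{"travel": [0,0,0],"turn": [0,0,1],"jaw": 1},{"travel": [0,0,0],"turn": [0,0,1],"jaw": 1},{"travel": [0,0,0],"turn": [0,0,1],"jaw": 1}]'

```text
clock: 2.1
tcp_pos: [0.4745, -0.1069, 0.3445]
eef_rot: [-0.0, 0.604, 0.797, -0.0]
contact_force: [-0.3, -0.9, -0.3]
grip_width: 0.0854
grip_force: 0.0
```

Call:
move_arm --targets '[{"travel": [0,0,0],"turn": [0,0,1],"jaw": 1},{"travel": [0,0,0],"turn": [0,0,1],"jaw": 1},{"travel": [0,0,0],"turn": [0,0,1],"jaw": 1},{"travel": [0,0,0],"turn": [0,0,1],"jaw": 1}]'

```text
clock: 2.5
tcp_pos: [0.4745, -0.107, 0.3445]
eef_rot: [-0.0, 0.378, 0.926, -0.0]
contact_force: [-0.1, 0.4, 0.5]
grip_width: 0.0852
grip_force: 0.0
```

Call:
move_arm --targets '[{"travel": [0,0,0],"turn": [0,0,1],"jaw": 1},{"travel": [0,0,0],"turn": [0,0,1],"jaw": 1},{"travel": [0,0,0],"turn": [0,0,1],"jaw": 1},{"travel": [0,0,0],"turn": [0,0,1],"jaw": 1}]'

```text
clock: 2.9
tcp_pos: [0.4745, -0.107, 0.3445]
eef_rot: [-0.0, 0.125, 0.992, -0.0]
contact_force: [0.3, 0.2, 0.3]
grip_width: 0.0856
grip_force: 0.0
```

Call:
move_arm --targets '[{"travel": [0,0,0],"turn": [0,0,0.845],"jaw": 1},{"travel": [0,0,0],"turn": [0,0,0.845],"jaw": 1},{"travel": [0,0,0],"turn": [0,0,0.845],"jaw": 1},{"travel": [0,0,0],"turn": [0,0,0.845],"jaw": 1},{"travel": [0,0,0],"turn": [0,0,0.845],"jaw": 1}]'

```text
clock: 3.4
tcp_pos: [0.4747, -0.1066, 0.3446]
eef_rot: [-0.0, -0.092, 0.996, -0.0]
contact_force: [0.6, -0.5, 0.4]
grip_width: 0.0855
grip_force: 0.0
```

```bash
python3 s.py
python3 - <<'E'
from h import *
p,d,c=grab('wrist','w1'); print(c)
E
```

```text
3.4 q [-0.221  0.23  -0.342  0.999 -0.    -0.406] tcp [ 0.4747 -0.1066  0.3446] yawx -169.41 z [-5.e-04 -2.e-04 -1.e+00] F [ 0.6  -0.5   0.39] T [ 0.026 -0.027 -0.004] w 0.0855 0.0
{'vertical_fov': 66.52314288702529, 'cx': 312.1254889537173, 'cy': 241.30984279064998, 'origin': array([ 0.40444053, -0.12018149,  0.31302599]), 'rotation': array([0.09074   , 0.63205614, 0.76189164, 0.10859289])}
```

View pics/w1.png

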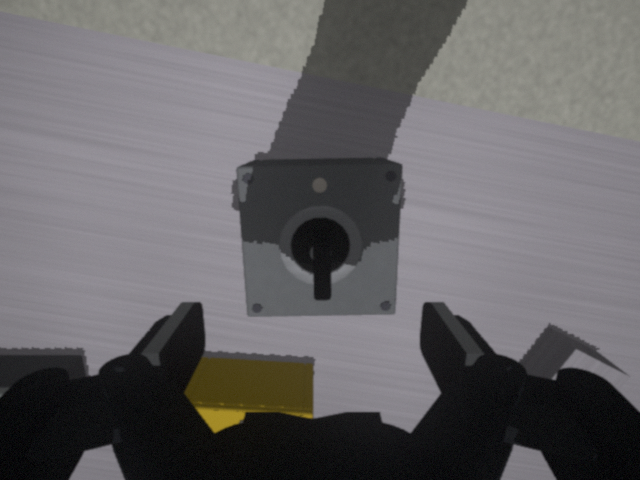

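The wrist view shows the lock with its ring at (320,245), the bow at (322,285) between the open fingers, and the lamp at (320,184). Next I fit the lock and bow from wrist depth.

```bash
cat > m2.py <<'E'
from h import *
import sys
def cloud(p,d,c):
    f=240/np.tan(np.radians(float(c['vertical_fov']))/2)
    v,u=np.mgrid[:480,:640]
    return np.array(c['origin'])+(np.stack([(u-c['cx'])/f,(v-c['cy'])/f,np.ones_like(u)],-1)*d[...,None])@RM(c['rotation']).T
def rect(P,box,a,b):
    u0,v0,u1,v1=box; s=P[v0:v1,u0:u1].reshape(-1,3); q=s[(s[:,2]>a)&(s[:,2]<b)]
    return len(q),np.median(q[:,2]).round(4),cv2.minAreaRect((q[:,:2]*1000).astype(np.float32)) if len(q)>4 else None
if __name__=='__main__':
    P=cloud(*load('w1'))
    print('lock',rect(P,(225,140,415,320),.066,.0725))
    print('bezel',rect(P,(270,195,370,290),.0725,.077))
    print('bow top',rect(P,(300,215,345,305),.121,.127))
    print('bow',rect(P,(300,215,345,305),.09,.127))
E
python3 m2.py
```

```text
lock (20442, np.float64(0.0693), ((476.02398681640625, -101.27790832519531), (110.18608093261719, 110.08818817138672), 11.743176460266113))
bezel (1894, np.float64(0.0733), ((475.440185546875, -101.525634765625), (56.0301399230957, 56.3740119934082), 14.282691955566406))
bow top (984, np.float64(0.123), ((475.74432373046875, -101.3122329711914), (33.975730895996094, 9.976731300354004), 11.562148094177246))
bow (1245, np.float64(0.1228), ((475.70355224609375, -101.24980926513672), (34.12763595581055, 10.02924633026123), 12.145930290222168))
```

Call:
move_arm --targets '[{"travel": [0.008,0.024,-0.2],"turn": [0,0,0.03],"jaw": 0.5},{"travel": [0.008,0.024,-0.413],"turn": [0,0,0.03],"jaw": 0},{"travel": [0.008,0.024,-0.413],"turn": [0,0,0.03],"jaw": -0.5},{"travel": [0.008,0.024,-0.413],"turn": [0,0,0.03],"jaw": -0.58},{"travel": [0.008,0.024,-0.413],"turn": [0,0,0.03],"jaw": -0.58},{"travel": [0.008,0.024,-0.413],"turn": [0,0,0.03],"jaw": -0.58}]'

```text
clock: 4.05
tcp_pos: [0.4778, -0.1015, 0.2642]
eef_rot: [0.002, -0.102, 0.995, -0.001]
contact_force: [-0.1, 0.3, 0.7]
grip_width: 0.0179
grip_force: 0.0
```

```bash
python3 s.py
python3 - <<'E'
from h import *
from m2 import *
p,d,c=grab('wrist','w2'); P=cloud(p,d,c)
a=cv2.resize(p[220:480,180:460,::-1],None,fx=2.3,fy=2.3,interpolation=cv2.INTER_CUBIC); cv2.imwrite('pics/w2c.png',a)
E
```

```text
4.05 q [-0.209  0.304 -0.473  0.79  -0.    -0.413] tcp [ 0.4778 -0.1015  0.2642] yawx -168.32 z [ 4.1e-03 -9.0e-04 -1.0e+00] F [-0.12  0.28  0.67] T [-0.033  0.026  0.001] w 0.0179 0.0
```

View pics/w2c.png

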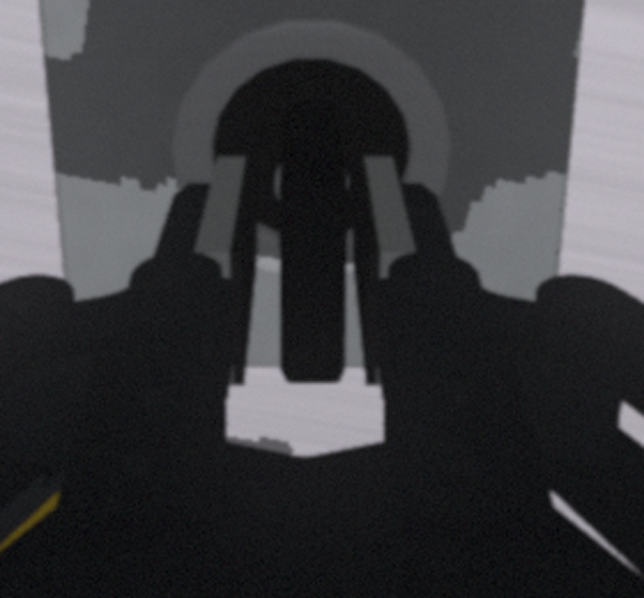

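The crop shows the bow at columns 281–345, with a gap of about 27 px to the left pad and 11 px to the right pad at row 260. The gripper is therefore about 1.2 mm too far towards -y, so I shift it and recheck with a row profile.

Call:
move_arm --targets '[{"travel": [-0.001,0.006,-0.015],"turn": [0,0,0],"jaw": -0.58},{"travel": [-0.001,0.006,-0.015],"turn": [0,0,0],"jaw": -0.58},{"travel": [-0.001,0.006,-0.015],"turn": [0,0,0],"jaw": -0.58},{"travel": [-0.001,0.006,-0.015],"turn": [0,0,0],"jaw": -0.58}]'

```text
clock: 4.5
tcp_pos: [0.4763, -0.1, 0.2591]
eef_rot: [-0.0, -0.102, 0.995, -0.0]
contact_force: [0.4, -0.7, -0.8]
grip_width: 0.0181
grip_force: 0.0
```

```bash
python3 s.py
python3 - <<'E'
from h import *
p,d,c=grab('wrist','w3')
for n in('w2','w3'):
    p=load(n)[0]
    for r in (337,345,360,372,378): print(n,r,p[r,280:346].sum(-1).tolist())
E
```

```text
4.5 q [-0.207  0.308 -0.482  0.78  -0.    -0.411] tcp [ 0.4763 -0.1     0.2591] yawx -168.29 z [-0. -0. -1.] F [ 0.36 -0.72 -0.79] T [0.038 0.007 0.022] w 0.0181 0.0
w2 337 [149, 95, 69, 73, 80, 62, 63, 54, 68, 67, 138, 258, 347, 371, 376, 399, 406, 406, 418, 415, 403, 326, 174, 70, 45, 65, 64, 50, 64, 51, 73, 52, 59, 53, 59, 63, 62, 57, 70, 50, 40, 48, 42, 61, 59, 56, 61, 60, 51, 141, 279, 377, 396, 325, 184, 71, 57, 59, 52, 76, 43, 74, 69, 85, 123, 191]
w2 345 [80, 80, 72, 69, 60, 68, 68, 65, 67, 134, 251, 351, 364, 363, 363, 367, 367, 368, 363, 356, 355, 285, 143, 58, 60, 61, 61, 57, 66, 63, 50, 60, 48, 57, 61, 56, 59, 69, 47, 55, 52, 70, 50, 56, 69, 52, 58, 46, 68, 120, 238, 339, 359, 348, 282, 147, 55, 60, 57, 61, 72, 61, 66, 68, 60, 69]
w2 360 [69, 77, 59, 67, 68, 54, 74, 91, 186, 286, 344, 357, 359, 367, 360, 364, 360, 362, 367, 359, 350, 292, 166, 81, 57, 52, 52, 72, 64, 60, 68, 57, 64, 58, 75, 55, 48, 65, 55, 55, 57, 65, 61, 72, 68, 65, 63, 72, 72, 139, 252, 336, 351, 352, 347, 302, 208, 107, 70, 64, 73, 84, 64, 60, 68, 68]
w2 372 [71, 77, 78, 86, 82, 78, 117, 221, 322, 356,
[... 1324 characters left out ...]
96, 303, 350, 359, 362, 363, 361, 364, 356, 357, 350, 301, 206, 104, 65, 70, 66, 78, 68, 84, 70, 72]
w3 372 [73, 75, 68, 77, 70, 72, 121, 222, 318, 357, 367, 367, 364, 360, 320, 237, 114, 74, 61, 60, 76, 58, 62, 58, 62, 54, 76, 69, 56, 63, 77, 66, 58, 62, 76, 67, 57, 71, 75, 58, 45, 58, 57, 104, 205, 304, 354, 363, 360, 355, 364, 358, 356, 353, 358, 355, 329, 255, 141, 82, 84, 78, 77, 67, 73, 87]
w3 378 [72, 91, 80, 80, 59, 100, 173, 283, 344, 361, 363, 368, 369, 362, 329, 239, 115, 66, 64, 65, 69, 72, 51, 60, 68, 62, 68, 81, 59, 56, 63, 75, 52, 49, 68, 72, 71, 63, 57, 70, 57, 60, 72, 106, 203, 302, 347, 359, 357, 355, 360, 361, 357, 359, 362, 359, 343, 301, 200, 104, 65, 79, 81, 86, 77, 83]
```

Call:
move_arm --targets '[{"travel": [0.001,-0.004,0],"turn": [0,0,0],"jaw": -0.58},{"travel": [0.001,-0.004,0],"turn": [0,0,0],"jaw": -0.58},{"travel": [0.001,-0.004,0],"turn": [0,0,0],"jaw": -0.58},{"travel": [0.001,-0.004,0],"turn": [0,0,0],"jaw": -0.7},{"travel": [0.001,-0.004,0],"turn": [0,0,0],"jaw": -0.7}]'

```text
clock: 5.05
tcp_pos: [0.4765, -0.1008, 0.2591]
eef_rot: [-0.0, -0.102, 0.995, 0.0]
contact_force: [-0.1, -0.1, -0.6]
grip_width: 0.0129
grip_force: 0.0
```

```bash
python3 s.py
cat > gap.py <<'E'
from h import *
p,d,c=grab('wrist','w4')
for r in (345,360,372):
    g=p[r,270:356].sum(-1).astype(float); b=(g>200).astype(int); i=np.flatnonzero(np.diff(b)); print(r,[round(270+k+(200-g[k])/(g[k+1]-g[k]),1) for k in i])
E
python3 gap.py
```

```text
5.05 q [-0.208  0.309 -0.481  0.781  0.    -0.413] tcp [ 0.4765 -0.1008  0.2591] yawx -168.29 z [-0.  0. -1.] F [-0.13 -0.06 -0.57] T [ 0.017 -0.001 -0.028] w 0.0129 0.0
345 []
360 [np.float64(294.8), np.float64(297.6), np.float64(326.7), np.float64(329.4)]
372 [np.float64(293.9), np.float64(297.8), np.float64(326.5), np.float64(330.3)]
```

Centred. I close on the bow.

Call:
move_arm --targets '[{"travel": [0,0,0],"turn": [0,0,0],"jaw": -0.76},{"travel": [0,0,0],"turn": [0,0,0],"jaw": -0.8},{"travel": [0,0,0],"turn": [0,0,0],"jaw": -1},{"travel": [0,0,0],"turn": [0,0,0],"jaw": -1},{"travel": [0,0,0],"turn": [0,0,0],"jaw": -1}]'

```text
clock: 5.6
tcp_pos: [0.4765, -0.1008, 0.2592]
eef_rot: [0.0, -0.102, 0.995, -0.0]
contact_force: [-1.2, 0.8, 1.0]
grip_width: 0.0088
grip_force: 59.1
```

```bash
python3 s.py
```

```text
5.6 q [-0.208  0.309 -0.481  0.781 -0.    -0.413] tcp [ 0.4765 -0.1008  0.2592] yawx -168.29 z [ 1.e-04 -0.e+00 -1.e+00] F [-1.18  0.82  1.  ] T [-0.044  0.069 -0.014] w 0.0088 59.08
```

Call:
move_arm --targets '[{"travel": [0,0,0],"turn": [0,0,-0.1],"jaw": -1},{"travel": [0,0,0],"turn": [0,0,-0.2],"jaw": -1},{"travel": [0,0,0],"turn": [0,0,-0.3],"jaw": -1},{"travel": [0,0,0],"turn": [0,0,-0.4],"jaw": -1},{"travel": [0,0,0],"turn": [0,0,-0.4],"jaw": -1}]'

```text
clock: 6.1
tcp_pos: [0.4766, -0.1008, 0.2592]
eef_rot: [0.0, 0.003, 1.0, -0.0]
contact_force: [-0.5, 0.2, 1.1]
grip_width: 0.0094
grip_force: 59.0
```

```bash
python3 s.py
```

```text
6.1 q [-0.208  0.309 -0.481  0.781 -0.    -0.203] tcp [ 0.4766 -0.1008  0.2592] yawx 179.71 z [ 3.e-04 -2.e-04 -1.e+00] F [-0.5   0.17  1.12] T [-0.097  0.009 -0.004] w 0.0094 58.99
```

Call:
move_arm --targets '[{"travel": [0,0,0],"turn": [0,0,-0.1],"jaw": -1},{"travel": [0,0,0],"turn": [0,0,-0.2],"jaw": -1},{"travel": [0,0,0],"turn": [0,0,-0.3],"jaw": -1},{"travel": [0,0,0],"turn": [0,0,-0.4],"jaw": -1},{"travel": [0,0,0],"turn": [0,0,-0.5],"jaw": -1},{"travel": [0,0,0],"turn": [0,0,-0.56],"jaw": -1},{"travel": [0,0,0],"turn": [0,0,-0.56],"jaw": -1}]'

```text
clock: 6.8
tcp_pos: [0.4766, -0.1009, 0.2592]
eef_rot: [0.0, 0.148, 0.989, -0.0]
contact_force: [0.8, 0.1, 1.9]
grip_width: 0.0093
grip_force: 59.0
```

```bash
python3 s.py
```

```text
6.8 q [-0.209  0.309 -0.481  0.781 -0.     0.089] tcp [ 0.4766 -0.1009  0.2592] yawx 162.97 z [ 2.e-04 -5.e-04 -1.e+00] F [0.76 0.13 1.85] T [-0.094  0.042 -0.023] w 0.0093 59.01
```

Call:
move_arm --targets '[{"travel": [0,0,0],"turn": [0,0,-0.04],"jaw": -1},{"travel": [0,0,0],"turn": [0,0,-0.08],"jaw": -1},{"travel": [0,0,0],"turn": [0,0,-0.08],"jaw": -1}]'

```text
clock: 7.1
tcp_pos: [0.4766, -0.1009, 0.2592]
eef_rot: [0.0, 0.169, 0.986, -0.0]
contact_force: [-0.2, -0.7, 1.9]
grip_width: 0.0093
grip_force: 59.1
```

```bash
python3 s.py
```

```text
7.1 q [-0.209  0.309 -0.481  0.781 -0.     0.132] tcp [ 0.4766 -0.1009  0.2592] yawx 160.49 z [ 2.e-04 -5.e-04 -1.e+00] F [-0.16 -0.68  1.92] T [-0.296 -0.002  0.038] w 0.0093 59.07
```

Call:
move_arm --targets '[{"travel": [0,0,0],"turn": [0,0,-0.04],"jaw": -1},{"travel": [0,0,0],"turn": [0,0,-0.04],"jaw": -1}]'

```text
clock: 7.3
tcp_pos: [0.4766, -0.1009, 0.2592]
eef_rot: [0.0, 0.18, 0.984, -0.0]
contact_force: [0.3, -0.9, 2.8]
grip_width: 0.0094
grip_force: 59.1
```

```bash
python3 s.py
```

```text
7.3 q [-0.209  0.309 -0.481  0.781 -0.     0.153] tcp [ 0.4766 -0.1009  0.2592] yawx 159.28 z [ 2.e-04 -4.e-04 -1.e+00] F [ 0.29 -0.93  2.82] T [-0.318  0.1    0.002] w 0.0094 59.11
```

Call:
move_arm --targets '[{"travel": [0,0,0],"turn": [0,0,-0.04],"jaw": -1},{"travel": [0,0,0],"turn": [0,0,-0.04],"jaw": -1}]'

```text
clock: 7.5
tcp_pos: [0.4766, -0.1009, 0.2592]
eef_rot: [0.0, 0.19, 0.982, -0.0]
contact_force: [-0.5, -1.0, 2.3]
grip_width: 0.0093
grip_force: 59.1
```

```bash
python3 s.py
```

```text
7.5 q [-0.209  0.309 -0.481  0.781 -0.     0.174] tcp [ 0.4766 -0.1009  0.2592] yawx 158.07 z [ 1.e-04 -4.e-04 -1.e+00] F [-0.49 -1.03  2.31] T [-0.417  0.063  0.02 ] w 0.0093 59.15
```

Call:
move_arm --targets '[{"travel": [0,0,0],"turn": [0,0,-0.04],"jaw": -1},{"travel": [0,0,0],"turn": [0,0,-0.04],"jaw": -1}]'

```text
clock: 7.7
tcp_pos: [0.4766, -0.1009, 0.2592]
eef_rot: [0.0, 0.2, 0.98, -0.0]
contact_force: [-0.9, -3.9, 3.5]
grip_width: 0.0094
grip_force: 59.2
```

```bash
python3 s.py
python3 - <<'E'
from h import *
p,d,c=grab('wrist','w5')
cv2.imwrite('pics/w5c.png',cv2.resize(p[180:480,160:480,::-1],None,fx=2,fy=2,interpolation=cv2.INTER_CUBIC))
for i in range(3):
  s=get_state();print(s['wrist_torque'].round(3),s['joint_efforts'].round(2));
E
```

```text
7.7 q [-0.208  0.309 -0.481  0.781 -0.     0.195] tcp [ 0.4766 -0.1009  0.2592] yawx 156.89 z [ 2.e-04 -4.e-04 -1.e+00] F [-0.85 -3.86  3.46] T [-0.557  0.14   0.16 ] w 0.0094 59.2
[-0.585  0.029  0.138] [  0.94 -37.59  20.06   0.09   0.8    0.2 ]
[-0.585  0.029  0.138] [  0.94 -37.59  20.06   0.09   0.8    0.2 ]
[-0.585  0.029  0.138] [  0.94 -37.59  20.06   0.09   0.8    0.2 ]
```

View pics/w5c.png

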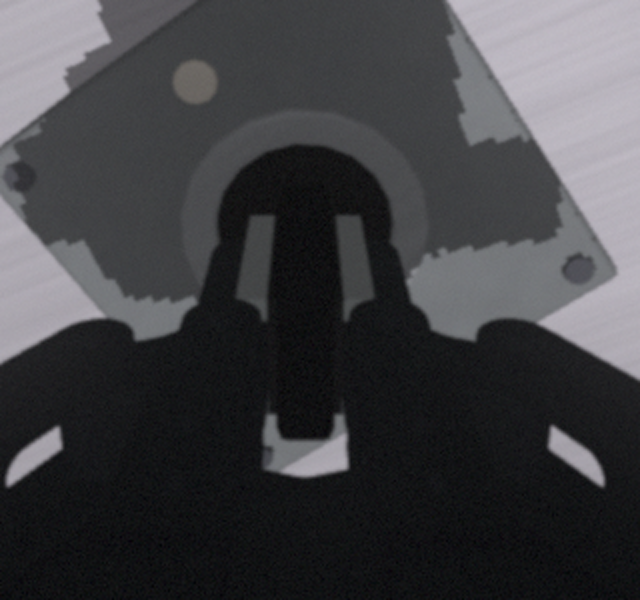

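The stop is felt: Tz rises to about 0.15 at a key angle of 0.61 rad, and the bow sits straight between the pads. I turn back anticlockwise.

Call:
move_arm --targets '[{"travel": [0,0,0],"turn": [0,0,0.1],"jaw": -1},{"travel": [0,0,0],"turn": [0,0,0.2],"jaw": -1},{"travel": [0,0,0],"turn": [0,0,0.35],"jaw": -1},{"travel": [0,0,0],"turn": [0,0,0.5],"jaw": -1},{"travel": [0,0,0],"turn": [0,0,0.65],"jaw": -1},{"travel": [0,0,0],"turn": [0,0,0.8],"jaw": -1},{"travel": [0,0,0],"turn": [0,0,0.95],"jaw": -1},{"travel": [0,0,0],"turn": [0,0,0.95],"jaw": -1}]'

```text
clock: 8.55
tcp_pos: [0.4766, -0.1007, 0.2592]
eef_rot: [0.0, -0.047, 0.999, 0.0]
contact_force: [-0.0, -1.6, 3.1]
grip_width: 0.0097
grip_force: 59.2
```

```bash
python3 s.py
```

```text
8.55 q [-0.208  0.309 -0.481  0.781  0.    -0.302] tcp [ 0.4766 -0.1007  0.2592] yawx -174.61 z [ 2.e-04  3.e-04 -1.e+00] F [-0.03 -1.63  3.1 ] T [-0.373  0.091 -0.034] w 0.0097 59.24
```

Call:
move_arm --targets '[{"travel": [0,0,0],"turn": [0,0,0.12],"jaw": -1},{"travel": [0,0,0],"turn": [0,0,0.24],"jaw": -1},{"travel": [0,0,0],"turn": [0,0,0.36],"jaw": -1},{"travel": [0,0,0],"turn": [0,0,0.48],"jaw": -1},{"travel": [0,0,0],"turn": [0,0,0.48],"jaw": -1}]'

```text
clock: 9.05
tcp_pos: [0.4766, -0.1007, 0.2592]
eef_rot: [0.0, -0.171, 0.985, 0.0]
contact_force: [-0.5, -0.8, 3.9]
grip_width: 0.0093
grip_force: 59.3
```

```bash
python3 s.py
```

```text
9.05 q [-0.208  0.309 -0.481  0.781  0.001 -0.552] tcp [ 0.4766 -0.1007  0.2592] yawx -160.29 z [ 2.e-04  5.e-04 -1.e+00] F [-0.45 -0.76  3.88] T [-0.244  0.034  0.057] w 0.0093 59.28
```

Call:
move_arm --targets '[{"travel": [0,0,0],"turn": [0,0,0.06],"jaw": -1},{"travel": [0,0,0],"turn": [0,0,0.115],"jaw": -1},{"travel": [0,0,0],"turn": [0,0,0.115],"jaw": -1},{"travel": [0,0,0.011],"turn": [0,0,0.115],"jaw": -1},{"travel": [0,0,0.0225],"turn": [0,0,0.115],"jaw": -1},{"travel": [0,0,0.0225],"turn": [0,0,0.115],"jaw": -1},{"travel": [0,0,0.0225],"turn": [0,0,0.115],"jaw": -1}]'

```text
clock: 9.75
tcp_pos: [0.4763, -0.1008, 0.263]
eef_rot: [-0.0, -0.201, 0.98, 0.0]
contact_force: [0.3, -1.2, -6.0]
grip_width: 0.0096
grip_force: 58.4
```

Call:
move_arm --targets '[{"travel": [0,0,-0.0225],"turn": [0,0,0],"jaw": -1},{"travel": [0,0,-0.0225],"turn": [0,0,0],"jaw": -1},{"travel": [0,0,-0.0225],"turn": [0,0,0.06],"jaw": -1},{"travel": [0,0,-0.0225],"turn": [0,0,0.115],"jaw": -1},{"travel": [0,0,-0.0225],"turn": [0,0,0.115],"jaw": -1},{"travel": [0,0,0],"turn": [0,0,0.115],"jaw": -1},{"travel": [0,0,0],"turn": [0,0,0.115],"jaw": -1},{"travel": [0,0,0],"turn": [0,0,0.115],"jaw": -1}]'

```text
clock: 10.55
tcp_pos: [0.4763, -0.1008, 0.2631]
eef_rot: [-0.0, -0.231, 0.973, 0.0]
contact_force: [1.1, -1.0, -6.7]
grip_width: 0.0088
grip_force: 58.5
```

Call:
move_arm --targets '[{"travel": [0,0,-0.0225],"turn": [0,0,0],"jaw": -1},{"travel": [0,0,-0.0225],"turn": [0,0,0],"jaw": -1},{"travel": [0,0,-0.0225],"turn": [0,0,0.06],"jaw": -1},{"travel": [0,0,-0.0225],"turn": [0,0,0.115],"jaw": -1},{"travel": [0,0,-0.0225],"turn": [0,0,0.115],"jaw": -1},{"travel": [0,0,0],"turn": [0,0,0.115],"jaw": -1},{"travel": [0,0,0],"turn": [0,0,0.115],"jaw": -1},{"travel": [0,0,0],"turn": [0,0,0.115],"jaw": -1}]'

```text
clock: 11.35
tcp_pos: [0.4764, -0.1008, 0.2631]
eef_rot: [-0.0, -0.26, 0.966, 0.0]
contact_force: [0.4, -0.3, -6.0]
grip_width: 0.0094
grip_force: 58.6
```

Call:
move_arm --targets '[{"travel": [0,0,-0.0225],"turn": [0,0,0],"jaw": -1},{"travel": [0,0,-0.0225],"turn": [0,0,0],"jaw": -1},{"travel": [0,0,-0.0225],"turn": [0,0,0.06],"jaw": -1},{"travel": [0,0,-0.0225],"turn": [0,0,0.115],"jaw": -1},{"travel": [0,0,-0.0225],"turn": [0,0,0.115],"jaw": -1},{"travel": [0,0,0],"turn": [0,0,0.115],"jaw": -1},{"travel": [0,0,0],"turn": [0,0,0.115],"jaw": -1},{"travel": [0,0,0],"turn": [0,0,0.115],"jaw": -1}]'

```text
clock: 12.15
tcp_pos: [0.4764, -0.1008, 0.2632]
eef_rot: [-0.0, -0.289, 0.957, 0.0]
contact_force: [1.1, -0.7, -6.8]
grip_width: 0.0093
grip_force: 58.6
```

Call:
move_arm --targets '[{"travel": [0,0,-0.0225],"turn": [0,0,0],"jaw": -1},{"travel": [0,0,-0.0225],"turn": [0,0,0],"jaw": -1},{"travel": [0,0,-0.0225],"turn": [0,0,0.06],"jaw": -1},{"travel": [0,0,-0.0225],"turn": [0,0,0.115],"jaw": -1},{"travel": [0,0,-0.0225],"turn": [0,0,0.115],"jaw": -1},{"travel": [0,0,0],"turn": [0,0,0.115],"jaw": -1},{"travel": [0,0,0],"turn": [0,0,0.115],"jaw": -1},{"travel": [0,0,0],"turn": [0,0,0.115],"jaw": -1}]'

```text
clock: 12.95
tcp_pos: [0.4764, -0.1008, 0.264]
eef_rot: [-0.0, -0.318, 0.948, -0.0]
contact_force: [-1.9, 0.5, 3.2]
grip_width: 0.0091
grip_force: 59.9
```

Force gone: the key rises freely at about -0.44 rad. I centre a little (+0.03 rad) and lift gently.

Call:
move_arm --targets '[{"travel": [0,0,-0.0225],"turn": [0,0,0],"jaw": -1},{"travel": [0,0,-0.0225],"turn": [0,0,0],"jaw": -1},{"travel": [0,0,-0.0225],"turn": [0,0,0.05],"jaw": -1},{"travel": [0,0,-0.0225],"turn": [0,0,0.05],"jaw": -1},{"travel": [0,0,0],"turn": [0,0,0.05],"jaw": -1},{"travel": [0,0,0.01],"turn": [0,0,0.05],"jaw": -1},{"travel": [0,0,0.01],"turn": [0,0,0.05],"jaw": -1}]'

```text
clock: 13.65
tcp_pos: [0.4765, -0.1009, 0.2657]
eef_rot: [-0.0, -0.33, 0.944, -0.0]
contact_force: [-0.4, 1.4, 0.4]
grip_width: 0.0097
grip_force: 59.5
```

```bash
python3 s.py
```

```text
13.65 q [-0.209  0.302 -0.471  0.798 -0.    -0.881] tcp [ 0.4765 -0.1009  0.2657] yawx -141.45 z [-3.e-04 -3.e-04 -1.e+00] F [-0.38  1.42  0.43] T [ 0.245  0.242 -0.048] w 0.0097 59.46
```

Free at 6.5 mm, so I continue slowly.

Call:
move_arm --targets '[{"travel": [0,0,0.01],"turn": [0,0,0],"jaw": -1},{"travel": [0,0,0.02],"turn": [0,0,0],"jaw": -1},{"travel": [0,0,0.02],"turn": [0,0,0],"jaw": -1}]'

```text
clock: 13.95
tcp_pos: [0.4765, -0.1008, 0.2698]
eef_rot: [-0.0, -0.33, 0.944, -0.0]
contact_force: [-2.2, -0.0, -0.3]
grip_width: 0.0087
grip_force: 59.5
```

Call:
move_arm --targets '[{"travel": [0,0,0.01],"turn": [0,0,0],"jaw": -1},{"travel": [0,0,0.02],"turn": [0,0,0],"jaw": -1},{"travel": [0,0,0.02],"turn": [0,0,0],"jaw": -1}]'

```text
clock: 14.25
tcp_pos: [0.4766, -0.1008, 0.2739]
eef_rot: [0.0, -0.33, 0.944, -0.0]
contact_force: [-1.5, 1.6, -0.1]
grip_width: 0.0096
grip_force: 59.5
```

Call:
move_arm --targets '[{"travel": [0,0,0.02],"turn": [0,0,0],"jaw": -1},{"travel": [0,0,0.04],"turn": [0,0,0],"jaw": -1},{"travel": [0,0,0.06],"turn": [0,0,0],"jaw": -1},{"travel": [0,0,0.08],"turn": [0,0,0],"jaw": -1},{"travel": [0,0,0.15],"turn": [0,0,0],"jaw": -1},{"travel": [0,0,0.25],"turn": [0,0,0],"jaw": -1},{"travel": [0,0,0.25],"turn": [0,0,0],"jaw": -1},{"travel": [0,0,0.25],"turn": [0,0,0],"jaw": -1}]'

```text
clock: 15.05
tcp_pos: [0.4768, -0.1009, 0.3239]
eef_rot: [0.001, -0.33, 0.944, -0.0]
contact_force: [0.5, 0.2, -0.6]
grip_width: 0.0094
grip_force: 59.6
```

```bash
python3 s.py
```

```text
15.05 q [-0.208  0.247 -0.378  0.945 -0.    -0.881] tcp [ 0.4768 -0.1009  0.3239] yawx -141.44 z [ 1.5e-03 -4.0e-04 -1.0e+00] F [ 0.52  0.23 -0.57] T [ 0.038 -0.014 -0.019] w 0.0094 59.59
```

Call:
move_arm --targets '[{"travel": [0.06,0.15,0],"turn": [0,0,-0.25],"jaw": -1},{"travel": [0.12,0.3,0],"turn": [0,0,-0.5],"jaw": -1},{"travel": [0.18,0.45,0],"turn": [0,0,-0.75],"jaw": -1},{"travel": [0.25,0.63,0],"turn": [0,0,-1],"jaw": -1}]'

```text
clock: 15.45
tcp_pos: [0.5263, 0.0259, 0.3224]
eef_rot: [-0.001, -0.071, 0.997, -0.0]
contact_force: [0.0, 0.3, -0.3]
grip_width: 0.0093
grip_force: 59.6
```

Call:
move_arm --targets '[{"travel": [0.06,0.15,0],"turn": [0,0,-0.22],"jaw": -1},{"travel": [0.12,0.3,0],"turn": [0,0,-0.44],"jaw": -1},{"travel": [0.2,0.5,0],"turn": [0,0,-0.66],"jaw": -1},{"travel": [0.26,0.626,0],"turn": [0,0,-0.855],"jaw": -1},{"travel": [0.26,0.626,0],"turn": [0,0,-0.855],"jaw": -1},{"travel": [0.26,0.626,0],"turn": [0,0,-0.855],"jaw": -1},{"travel": [0.26,0.626,0],"turn": [0,0,-0.855],"jaw": -1}]'

```text
clock: 16.15
tcp_pos: [0.5779, 0.1497, 0.3227]
eef_rot: [-0.001, 0.149, 0.989, -0.001]
contact_force: [-0.7, 0.1, 0.1]
grip_width: 0.0093
grip_force: 59.6
```

```bash
python3 s.py
python3 - <<'E'
from h import *
p,d,c=grab('wrist','w6'); print(c['origin'])
E
```

```text
16.15 q [ 0.254  0.426 -0.107  1.04  -0.     0.552] tcp [0.5779 0.1497 0.3227] yawx 162.91 z [-0.0022 -0.001  -1.    ] F [-0.74  0.14  0.13] T [-0.115 -0.022  0.078] w 0.0093 59.57
[0.50948961 0.17014291 0.29122038]
```

View pics/w6.png

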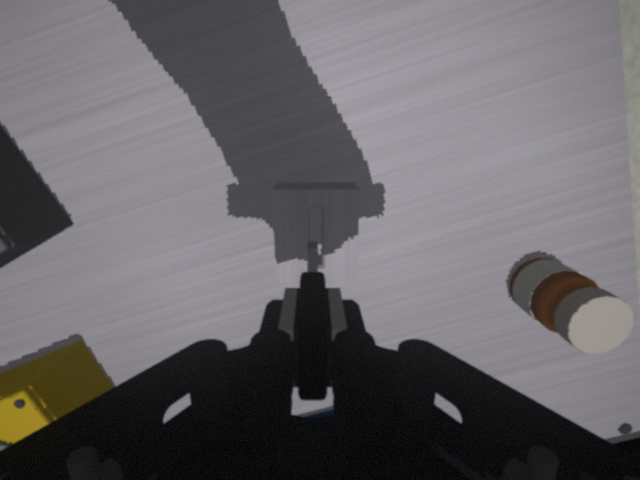

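The wrist view shows the stand's top edge at row 183, columns 273–360, with the slot at about (316,207–245). The key's shank and foot are at about (314,250) and the bow at (313,330). I compute the offset from depth.

```bash
cat > st.py <<'E'
from m2 import *
import sys
n=sys.argv[1]; tcp=np.array(eval(sys.argv[2])); yaw=np.radians(float(sys.argv[3])-180)
p,d,c=load(n); P=cloud(p,d,c)
ex=np.array([np.cos(yaw),np.sin(yaw)]); ey=np.array([-ex[1],ex[0]])
L=np.stack([(P[...,:2]-tcp[:2])@ex,(P[...,:2]-tcp[:2])@ey],-1)*1000
Z=P[...,2]*1000
top=(abs(Z-40)<4)&(abs(L[...,0])<70)&(abs(L[...,1])<60)
print('top',top.sum(),np.median(Z[top]))
for k in (0,1): print(k,np.percentile(L[top][:,k],[0.2,2,98,99.8]).round(1))
for lo in range(-36,36,6):
    m=top&(abs(L[...,0]-lo)<3)
    if m.sum()>20: print(lo,m.sum(),L[m][:,1].min().round(1),L[m][:,1].max().round(1))
# slot deep pixels
s=(Z<34)&(Z>5)&(abs(L[...,0])<32)&(abs(L[...,1])<25)
print('slot',s.sum(),[np.percentile(L[s][:,k],[2,50,98]).round(1) for k in(0,1)] if s.sum() else '')
R=cv2.minAreaRect((P[top][:,:2]*1000).astype(np.float32));print(R)
zk=tcp[2]*1000
b=(Z>zk-165)&(Z<zk-125)&(abs(L[...,0])<25)&(abs(L[...,1])<6)
print('bow',b.sum(),[np.percentile(L[b][:,k],[1,50,99]).round(1) for k in(0,1)],np.percentile(Z[b],[1,50,99]))
f=(Z>zk-215)&(Z<zk-190)&(abs(L[...,0])<30)&(abs(L[...,1])<15)
print('foot',f.sum(),[np.percentile(L[f][:,k],[1,50,99]).round(1) for k in(0,1)] if f.sum() else '',np.percentile(Z[f],[1,50,99]) if f.sum() else '')
for r in (195,200,205,210,215,220,225,230,235,240): print(r,p[r,300:334].sum(-1).tolist())
E
python3 st.py w6 '[.5779,.1497,.3227]' 162.91
```

```text
top 6823 39.23562855928231
0 [-35.6 -34.9  32.4  34.3]
1 [-28.2 -27.2  30.7  31.7]
-36 349 -28.2 31.2
-30 778 -28.4 31.6
-24 692 -28.5 31.6
-18 621 -27.9 31.2
-12 578 -28.1 31.4
-6 581 -28.3 31.7
0 561 -27.8 31.7
6 538 -28.1 31.3
12 534 -28.1 31.7
18 536 -28.2 31.8
24 517 -27.7 31.8
30 434 -27.9 31.5
slot 528 [array([-16.8,  -1.3,  20.6]), array([-2.8,  3.4,  6.3])]
((577.8953857421875, 151.45567321777344), (60.16324234008789, 70.45319366455078), 73.20858001708984)
bow 4134 [array([-18. ,  -7.1,  15. ]), array([-5.8, -0.1,  5.9])] [159.15763723 186.11239492 193.7957767 ]
foot 308 [array([-19.9, -15.7,  -7.9]), array([-3. , -0.5,  1.5])] [112.43560639 124.55206613 125.88376786]
195 [220, 220, 216, 213, 223, 220, 229, 223, 229, 231, 234, 230, 225, 222, 219, 226, 219, 223, 228, 221, 219, 218, 223, 219, 225, 231, 228, 225, 218, 229, 223, 223, 225, 218]
200 [213, 212, 222, 221, 223, 213, 224, 217, 222, 237, 235, 223, 232, 217, 222, 221, 223, 220, 229, 226, 229, 222, 222, 228, 225, 232, 228, 228, 222, 221, 221, 225, 229, 229]
205 [225, 222, 218, 219, 216, 224, 223, 228, 232, 232, 226, 228,
[... 635 characters left out ...]

225 [221, 212, 213, 215, 223, 218, 223, 220, 210, 209, 226, 223, 222, 223, 229, 224, 216, 222, 222, 218, 221, 208, 203, 198, 218, 225, 227, 229, 224, 220, 226, 224, 225, 231]
230 [221, 217, 222, 223, 223, 228, 226, 214, 208, 213, 218, 230, 236, 229, 223, 227, 218, 222, 222, 222, 216, 208, 202, 208, 218, 219, 226, 222, 220, 221, 231, 230, 228, 226]
235 [219, 215, 220, 218, 222, 222, 231, 212, 210, 214, 227, 229, 235, 241, 227, 223, 226, 220, 224, 229, 218, 210, 204, 204, 218, 221, 225, 226, 223, 227, 233, 230, 229, 228]
240 [226, 218, 218, 224, 224, 221, 223, 211, 206, 211, 213, 215, 217, 214, 213, 214, 213, 220, 226, 223, 219, 211, 201, 210, 213, 224, 217, 228, 224, 226, 221, 227, 232, 226]
```

Call:
move_arm --targets '[{"travel": [0.005,0.01,-0.1],"turn": [0,0,0],"jaw": -1},{"travel": [0.005,0.01,-0.2],"turn": [0,0,0],"jaw": -1},{"travel": [0.005,0.01,-0.3],"turn": [0,0,0],"jaw": -1},{"travel": [0.005,0.01,-0.3],"turn": [0,0,0],"jaw": -1},{"travel": [0.005,0.01,-0.3],"turn": [0,0,0],"jaw": -1},{"travel": [0.005,0.01,-0.3],"turn": [0,0,0],"jaw": -1}]'

```text
clock: 16.8
tcp_pos: [0.58, 0.1521, 0.2649]
eef_rot: [0.001, 0.149, 0.989, 0.0]
contact_force: [1.0, -0.6, -0.9]
grip_width: 0.0093
grip_force: 59.6
```

```bash
python3 s.py
python3 - <<'E'
from h import *
p,d,c=grab('wrist','w7')
cv2.imwrite('pics/w7c.png',cv2.resize(p[150:300,220:400,::-1],None,fx=4,fy=4,interpolation=cv2.INTER_CUBIC))
E
```

```text
16.8 q [ 0.256  0.472 -0.193  0.904 -0.     0.555] tcp [0.58   0.1521 0.2649] yawx 162.87 z [ 1.9e-03  5.0e-04 -1.0e+00] F [ 0.97 -0.64 -0.94] T [-0.003 -0.046  0.015] w 0.0093 59.57
```

View pics/w7c.png

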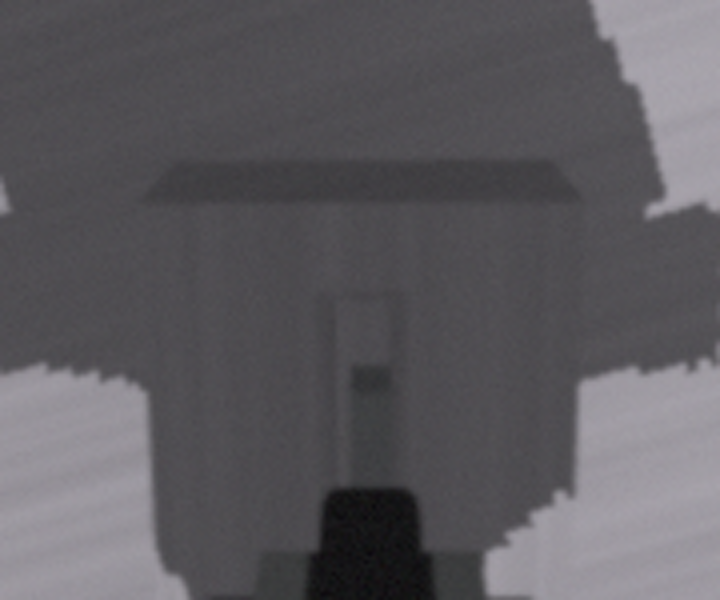

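The crop shows the foot centred at column 371 and the slot at about 362, so the key is about 1 mm too far right while the arm is still settling. I let it settle and re-measure.

Call:
move_arm --targets '[{"travel": [0,0,-0.01],"turn": [0,0,0],"jaw": -1},{"travel": [0,0,-0.01],"turn": [0,0,0],"jaw": -1},{"travel": [0,0,-0.01],"turn": [0,0,0],"jaw": -1},{"travel": [0,0,-0.01],"turn": [0,0,0],"jaw": -1}]'

```text
clock: 17.25
tcp_pos: [0.5795, 0.1525, 0.2618]
eef_rot: [0.0, 0.149, 0.989, 0.0]
contact_force: [-0.1, -0.2, -0.6]
grip_width: 0.0093
grip_force: 59.6
```

```bash
python3 s.py
python3 - <<'E'
from h import *
p,d,c=grab('wrist','w8'); g=cv2.GaussianBlur(p,(1,5),0).sum(-1)
print(c['origin'])
cv2.imwrite('pics/w8c.png',cv2.convertScaleAbs(cv2.resize(p[180:290,250:380,::-1],None,fx=6,fy=5.4,interpolation=cv2.INTER_CUBIC),alpha=1.8,beta=-60))
E
python3 - <<'E'
E
```

```text
17.25 q [ 0.257  0.475 -0.197  0.898  0.     0.555] tcp [0.5795 0.1525 0.2618] yawx 162.91 z [ 2.e-04  1.e-04 -1.e+00] F [-0.13 -0.22 -0.57] T [-0.02  -0.01   0.006] w 0.0093 59.57
[0.51127179 0.17297838 0.23013389]
```

View pics/w8c.png

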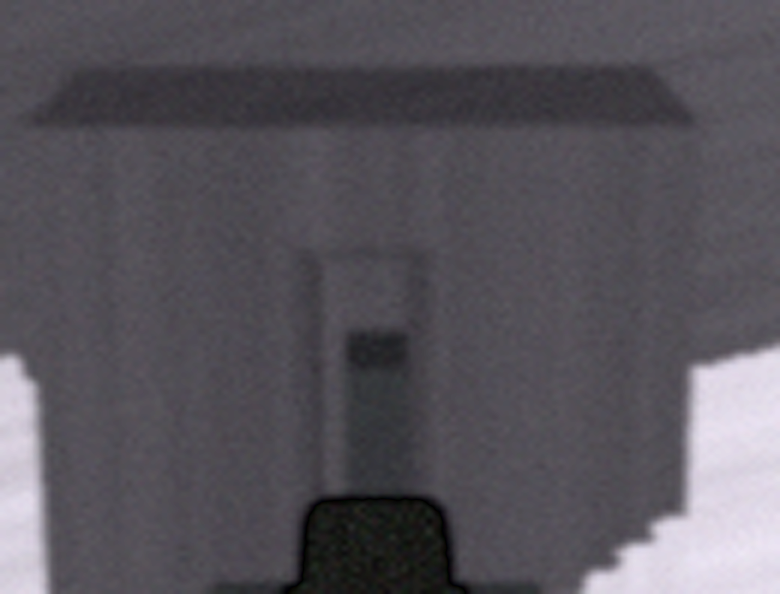

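Run:
```python
from h import *
p,d,c=load('w8'); t=np.array([.5795,.1525]); y=np.radians(-17.1); ex=np.array([np.cos(y),np.sin(y)]); ey=np.array([-ex[1],ex[0]])
def L(u,v,z): q=atz(c,u,v,z)[:2]-t; return (np.array([q@ex,q@ey])*1000).round(2)
print('foot end',L(312.7,180+330/5.4,.0526),'top',L(312.7,180+372/5.4,.0646))
print('slot end',L(311.2,180+252/5.4,.04)); print('stand edge',L(250+33/6,180+126/5.4,.04),L(250+694/6,180+126/5.4,.04))
print(L(250+42/6,263,.04),L(250+688/6,263,.04))
```

```text
foot end [-19.3   -0.26] top [-18.96  -0.27]
slot end [-23.67  -1.06]
stand edge [-36.26 -30.34] [-36.33  27.55]
[ -3.   -30.93] [-3.08 28.41]
```

The foot is at (-0.2,-0.3) mm and the slot at about (-1.2,-1.2) mm in the slot frame. I shift by that difference and start in.

Call:
move_arm --targets '[{"travel": [-0.007,-0.003,0],"turn": [0,0,0],"jaw": -1},{"travel": [-0.007,-0.003,0],"turn": [0,0,0],"jaw": -1},{"travel": [-0.007,-0.003,-0.03],"turn": [0,0,0],"jaw": -1},{"travel": [-0.007,-0.003,-0.06],"turn": [0,0,0],"jaw": -1},{"travel": [-0.007,-0.003,-0.075],"turn": [0,0,0],"jaw": -1},{"travel": [-0.007,-0.003,-0.085],"turn": [0,0,0],"jaw": -1},{"travel": [-0.007,-0.003,-0.085],"turn": [0,0,0],"jaw": -1}]'

```text
clock: 18.0
tcp_pos: [0.5779, 0.1517, 0.244]
eef_rot: [-0.0, 0.149, 0.989, -0.0]
contact_force: [0.5, 0.5, 0.3]
grip_width: 0.0094
grip_force: 59.6
```

```bash
python3 s.py
```

```text
18.0 q [ 0.257  0.489 -0.225  0.858 -0.     0.555] tcp [0.5779 0.1517 0.244 ] yawx 162.91 z [-1.e-03 -3.e-04 -1.e+00] F [0.54 0.5  0.29] T [-0.037  0.008 -0.016] w 0.0094 59.57
```

The foot is in the slot without force. I go on down.

Call:
move_arm --targets '[{"travel": [0,0,-0.02],"turn": [0,0,0],"jaw": -1},{"travel": [0,0,-0.04],"turn": [0,0,0],"jaw": -1},{"travel": [0,0,-0.06],"turn": [0,0,0],"jaw": -1},{"travel": [0,0,-0.075],"turn": [0,0,0],"jaw": -1},{"travel": [0,0,-0.085],"turn": [0,0,0],"jaw": -1},{"travel": [0,0,-0.085],"turn": [0,0,0],"jaw": -1}]'

```text
clock: 18.6
tcp_pos: [0.5779, 0.1518, 0.2272]
eef_rot: [-0.0, 0.149, 0.989, -0.0]
contact_force: [-0.7, -1.0, -0.8]
grip_width: 0.0089
grip_force: 59.6
```

```bash
python3 s.py
```

```text
18.6 q [ 0.257  0.505 -0.247  0.819  0.     0.555] tcp [0.5779 0.1518 0.2272] yawx 162.91 z [-8.e-04 -2.e-04 -1.e+00] F [-0.73 -0.97 -0.78] T [-0.035  0.018  0.005] w 0.0089 59.57
```

Now 1 mm steps until contact with the floor is felt.

Call:
move_arm --targets '[{"travel": [0,0,-0.005],"turn": [0,0,0],"jaw": -1},{"travel": [0,0,-0.008],"turn": [0,0,0],"jaw": -1},{"travel": [0,0,-0.008],"turn": [0,0,0],"jaw": -1}]'

```text
clock: 18.9
tcp_pos: [0.5781, 0.1518, 0.226]
eef_rot: [0.0, 0.149, 0.989, 0.0]
contact_force: [-0.2, -0.1, 0.3]
grip_width: 0.0094
grip_force: 59.6
```

Call:
move_arm --targets '[{"travel": [0,0,-0.003],"turn": [0,0,0],"jaw": -1},{"travel": [0,0,-0.003],"turn": [0,0,0],"jaw": -1}]'

```text
clock: 19.1
tcp_pos: [0.5781, 0.1518, 0.2254]
eef_rot: [-0.0, 0.149, 0.989, -0.0]
contact_force: [-0.1, 0.4, -0.2]
grip_width: 0.0092
grip_force: 59.6
```

Call:
move_arm --targets '[{"travel": [0,0,-0.003],"turn": [0,0,0],"jaw": -1},{"travel": [0,0,-0.003],"turn": [0,0,0],"jaw": -1}]'

```text
clock: 19.3
tcp_pos: [0.5782, 0.1518, 0.2252]
eef_rot: [0.0, 0.149, 0.989, 0.0]
contact_force: [-0.8, -0.2, 3.1]
grip_width: 0.0091
grip_force: 60.2
```

Call:
move_arm --targets '[{"travel": [0,0,-0.003],"turn": [0,0,0],"jaw": -1},{"travel": [0,0,-0.003],"turn": [0,0,0],"jaw": -1}]'

```text
clock: 19.5
tcp_pos: [0.5781, 0.1518, 0.2252]
eef_rot: [0.0, 0.149, 0.989, 0.0]
contact_force: [-2.0, -0.1, 7.2]
grip_width: 0.0093
grip_force: 60.9
```

On the floor at TCP 0.2252, as expected. I relieve the pressing and open slowly.

Call:
move_arm --targets '[{"travel": [0,0,0.004],"turn": [0,0,0],"jaw": -1},{"travel": [0,0,0.004],"turn": [0,0,0],"jaw": -1},{"travel": [0,0,0.004],"turn": [0,0,0],"jaw": -0.76},{"travel": [0,0,0.004],"turn": [0,0,0],"jaw": -0.7},{"travel": [0,0,0.004],"turn": [0,0,0],"jaw": -0.6},{"travel": [0,0,0.004],"turn": [0,0,0],"jaw": -0.3},{"travel": [0,0,0.004],"turn": [0,0,0],"jaw": 0},{"travel": [0,0,0.004],"turn": [0,0,0],"jaw": 0}]'

```text
clock: 20.3
tcp_pos: [0.5781, 0.1518, 0.2249]
eef_rot: [-0.0, 0.149, 0.989, -0.0]
contact_force: [-0.0, -0.1, -0.5]
grip_width: 0.0428
grip_force: 0.0
```

Call:
move_arm --targets '[{"travel": [0,0,0.1],"turn": [0,0,0],"jaw": 0},{"travel": [0,0,0.25],"turn": [0,0,0],"jaw": 0},{"travel": [0,0,0.5],"turn": [0,0,0],"jaw": 0},{"travel": [0,0,0.5],"turn": [0,0,0],"jaw": 0},{"travel": [0,0,0.5],"turn": [0,0,0],"jaw": 0},{"travel": [0,0,0.5],"turn": [0,0,0],"jaw": 0}]'

```text
clock: 20.9
tcp_pos: [0.5776, 0.1517, 0.3241]
eef_rot: [-0.001, 0.149, 0.989, -0.0]
contact_force: [-0.2, -0.5, 0.5]
grip_width: 0.0423
grip_force: 0.0
```

```bash
python3 s.py
python3 - <<'E'
from h import *
from m2 import *
p,d,c=grab('wrist','w9'); P=cloud(p,d,c).reshape(-1,3)*1000
q=P[(abs(P[:,0]-578)<30)&(abs(P[:,1]-151)<30)&(P[:,2]>82)&(P[:,2]<94)]
print(len(q),np.median(q[:,2]),cv2.minAreaRect(q[:,:2].astype(np.float32)))
cv2.imwrite('pics/w9c.png',p[100:400,160:480,::-1])
E
```

```text
20.9 q [ 0.257  0.425 -0.105  1.042  0.     0.555] tcp [0.5776 0.1517 0.3241] yawx 162.91 z [-1.6e-03 -4.0e-04 -1.0e+00] F [-0.15 -0.47  0.48] T [-0.016  0.074  0.029] w 0.0423 0.0
925 89.02813314894823 ((577.965576171875, 151.57017517089844), (9.978583335876465, 34.34955596923828), 72.78849792480469)
```

View pics/w9c.png

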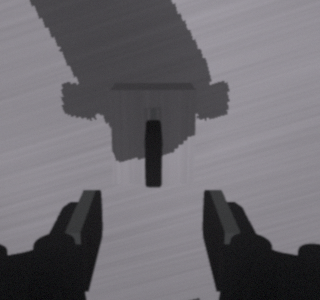

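The key stands upright in the slot: bow at (153,153) in the crop, bow-top rectangle 10 x 34 mm at z of about 89 mm, yaw -17°. The fingers are clear.

```bash
python3 -c "
from station import *
print(finish_job())"
```

```text
the job is handed in; nothing more can be done
None
```

The key was turned clockwise to the stop, turned back to its release position at about 0.44 rad anticlockwise, and drawn out. It now stands upright on the floor of the stand's slot, let go. The rack, jar and tip box were not touched, and the job was handed in at about 21 s.

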